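# Mount the cup carrier on the bench mixer's keyed spindle

## Robot

A 6-joint arm with a two-finger parallel gripper is mounted at the origin on the work surface. World frame = base frame: x ahead of the robot, y to its left, z up, the work surface at z = 0. Lengths are in m, angles in rad, forces in N, time in s.
With the tool pointing down it reaches from about 0.325 to 0.775 m from the base axis. Payload 9.3 kg.
Tool frame: the origin (TCP) lies on the centre line of the jaws, within the pads' length; the fingertips stand 22 mm ahead of it and the grasp point (between the pads) lies 3 mm ahead of it (bot.tip_reach is the distance from the TCP to the fingertips, in m); z points along the fingers, y is the line along which they close (so a half turn about z gives the same grasp; the last joint's range is limited). The gripper opens to 85 mm and grips with 20 to 120 N. Pads are 22 mm wide; open, the fingers measure 114 mm over their backs; the gripper's body (76 mm by 85 mm) begins 54 mm behind the grasp point. The pads swing forward as they close: fully open they stand 13 mm farther back than shut.
Start: joints at [1.017, 0.259, 0.021, 1.334, 0, 1.418], TCP at [0.215, 0.506, 0.253] pointing down, gripper open.
Joint ranges: [-3.04, 3.04], [-0.91, 1.82], [-1.04, 1.36], [-1.92, 1.95], [-1.52, 1.45], [-3.14, 3.14]. Speed limits (rad/s): [2.22, 2.22, 2.79, 3.14, 3.14, 3.14].

## Interface

Orientations are given as [roll, pitch, yaw] about the fixed x, y, z axes, in that order (R = Rz(yaw) Ry(pitch) Rx(roll)).
In Python, from bench import bot gives the robot as it stands. The module is installed in compiled form; this text tells all that it offers.
- The arm moves only by the tool drive_tool, never from a script. Its argument "deltas" is one flat list of numbers, 4 for each row, row after row: the shift along the world's x, y, z in m, then the turn about the world's z in degrees. In form: [x, y, z, yaw, x, y, z, yaw, ...]. A call has 1 to 10 rows; each row is the pose to reach, as a shift and turn from the pose commanded when the call began; what a row does not reach only later rows make up. A row lasts 1/12 s, in which the tool goes at most 41.7 mm and 7.16 degrees, less where a joint would pass 70% of its speed; a pose out of reach is approached as far as the arm can. A call with a gripper value outside its range is refused whole. "grip" is the closure, from -1 (fully open) to 1 (shut), set as the call begins (left out, the last holds). The fingers move at their own pace and stop on an object; the grip force is fixed at half the most. Time passes only in rows, so rows that repeat a pose let the fingers close. It gives the time, the measured TCP pose, the force, the opening and the grip force at its end, in the units of the state.
- bot.observe(): the state, without advancing time (a new reading comes with each control period).
- bot.read_camera(name): name is "scene" or "top" or "wrist"; returns a dict with "pixels" (480x640x3 uint8, red, green, blue), "depth" (480x640 float32, m along the optical axis (not along the pixel's ray), 0 where there is no reading), "mtx" (3x3 intrinsics, pixels), "k1" (the pictures are not rectified: a ray, as slopes to the right and down, at radius r is drawn at 1 + k1 r^2 times it, then the intrinsics apply), "R" (3x3) and "t" (3): a world point X has camera coordinates R X + t; the wrist camera has in their place "mount" (4x4, takes a point from camera to tool coordinates, whose origin is the TCP and whose axes are the flange's). Camera axes: x right, y down, z forward; pixel columns grow to the right and rows downward; lengths in m; the calibration is good to about 2 mm. A picture is of the moment at which its call begins: read the wrist's pose just before it.
- bot.job_done(): hands the job in; it is judged then, once.
The state is a dict: "time": time; "joint_positions": joint angles; "qd": joint speeds; "joint_torque": joint torques, N m; "tool_pos": TCP position; "ee_rot": TCP orientation; "force": force on the tool from outside, world axes, zero at the start; "ft_torque": the same for the moment, N m; "gripper_width": finger opening in m; "finger_force": force on a finger pad.
Only numpy, scipy, OpenCV 4.12 (cv2) and the standard library are available. Lean on these libraries where they do the work, as an engineer would, in place of code of your own. Each camera call takes 0.05 s, during which the arm holds its last target. There are 200 camera calls.

## Task

Get the paint mixer ready: swing the steel dust cover on the mixer's deck aside until it is fully clear of the round well, then mount the aluminium cup carrier upright on the drive spindle inside the well, turning it until its slot finds the spindle's cross key and it drops fully home. Let go of it, leave the cover open, and leave the tin, the cup and the brush where they are.

Things in the scene. Friction and masses are not known exactly. Their poses are not given: they have to be found in the camera images.
- carrier_mid (a point): loose aluminium cup carrier, a cylinder 56 mm in diameter, 75 mm tall, 0.17-0.34 kg, standing upright, open cup on top (48 mm inside, 40 mm deep); point on its axis half-way up (37.5 mm above the underside), z up. Underneath: central bore 19 mm wide, 32 mm deep, and a slot 8.5 mm wide, 14 mm deep, right across along this frame's x (half a turn makes no difference)
- seat (a point): point on the spindle's axis in the mixer's well where the carrier's underside rests when home: 33 mm above the table, 27 mm below the deck (so grip the carrier near its top; 48 mm of it stay above the deck); z up, x, y along the mixer's sides. Mixer: fixed grey box 240 x 240 mm, 60 mm high, round well of 80 mm diameter in the middle of the deck
- spindle_tip (a point): tip of the fixed, non-turning steel spindle, 23 mm above the seat: round pilot 16.6 mm in diameter, its top 6 mm tapered to 9 mm, with a cross key 40 mm long, 6 mm wide, up to 12 mm above the seat. The key points any way (this frame's x, y do not tell). Out of line the carrier goes over the pilot but stops on the key 12 mm high; it drops within about 0.06 rad
- cover (a joint): dust cover, a flat round steel plate of 92 mm diameter, 4 mm thick, top 65.5 mm above the table, turning about one upright pin; 0 = centred over the well, grows clockwise seen from above to a stop at 2.0 rad; stays where it is left (about 1 N at the knob moves it); the well is quite clear from about 1.22 rad
- cover_knob (a point): middle of the black upright round knob on the cover, 16 mm in diameter, 36 mm tall (from 65.5 to 101.5 mm above the table), 105 mm from the pin's axis; the plate's centre is 75 mm from the pin's axis
- cover_pin (a point): the cover's pin on its axis, at the height of the plate's top; fixed to the mixer's deck, 75 mm from the well's centre on the side away from the robot; its head stands 9.5 mm above the deck
- tin: bystander: closed metal paint tin, 64 mm diameter, 85 mm tall; origin at the centre of its underside
- cup: bystander: white plastic cup, 72 mm diameter, 90 mm tall; origin at the centre of its underside
- brush: bystander: paint brush lying on the table, origin under its middle, x along its length
There are look-alikes about, which are no part of the job. What is shaped like the part that bears carrier_mid but blue or yellow is not meant.

How it is judged:
On the way:
1. the cover is swung clear of the well (value of joint cover above 1.2 rad), for 0.2 s.
At the end, for the whole second after the job is handed in: The carrier sits upright (within 0.08 rad) and at rest on the spindle, within 4 mm of its axis and with its underside no more than 3.5 mm above the seat (key in slot); the cover is open past 1.2 rad (z of carrier_mid in the frame of seat between 0.034 and 0.041 m and horizontal distance between carrier_mid and seat below 0.004 m and angle between carrier_mid's own z axis and vertical below 0.08 rad and value of joint cover above 1.2 rad and linear speed of carrier below 0.02 m/s); the robot touches nothing.
It fails at once if the tin was moved by more than 30 mm (distance of tin from where it was at the start of the episode above 0.03 m).
It fails at once if the cup was moved by more than 30 mm (distance of cup from where it was at the start of the episode above 0.03 m).
It fails at once if the brush was moved by more than 30 mm (distance of brush from where it was at the start of the episode above 0.03 m).
It also fails if it takes over 72 s, if anything falls off the work surface, if the arm or the gripper's body presses on something with over 40 N, if the wrist force passes 120 N, or if a joint passes its speed limit or range.

## Working session

There is one attempt and no reset: what is moved stays moved. The work goes in short steps, Python scripts to look and compute and a tool call to move; the robot and the scene stay as the last step left them, time stands still between calls to the robot, and variables do not carry over. Pictures are saved under pics/ and viewed, at most 10 in all, crops included, and the job is handed in when it is done.

Besides the shell and the picture viewer there is one more tool, called by a JSON object that holds its "api" and its "payload". drive_tool: Moves the arm, as the interface text tells. Its arguments: {"type":"object","properties":{"deltas":{"type":"array","items":{"type":"number"}},"grip":{"type":"number"}},"required":["deltas"]}

```bash
mkdir -p pics
cat > h.py <<'E'
import numpy as np, cv2
from scipy.spatial.transform import Rotation as Ro
from bench import bot
def cam(n):
    s=bot.observe(); c=bot.read_camera(n)
    if n=="wrist":
        M=np.array(c["mount"]); Rt=Ro.from_euler("xyz",s["ee_rot"]).as_matrix()
        Rcw=Rt@M[:3,:3]; o=Rt@M[:3,3]+np.array(s["tool_pos"])
    else:
        Rcw=np.array(c["R"]).T; o=-Rcw@np.array(c["t"])
    c["Rcw"]=Rcw;c["o"]=o
    return c
def rays(c,uv):
    uv=np.array(uv,float).reshape(-1,1,2)
    n=cv2.undistortPoints(uv,np.array(c["mtx"],float),np.array([float(c["k1"]),0,0,0])).reshape(-1,2)
    return np.c_[n,np.ones(len(n))]
def onplane(c,uv,z):
    d=rays(c,uv)@c["Rcw"].T
    return c["o"]+d*((z-c["o"][2])/d[:,2])[:,None]
def bydepth(c,uv):
    uv=np.array(uv).reshape(-1,2).astype(int)
    return c["o"]+(rays(c,uv)*c["depth"][uv[:,1],uv[:,0]][:,None])@c["Rcw"].T
def cloud(c):
    v,u=np.mgrid[0:480,0:640]; return bydepth(c,np.c_[u.ravel(),v.ravel()]).reshape(480,640,3)
def save(c,name): cv2.imwrite("pics/"+name,cv2.cvtColor(c["pixels"],cv2.COLOR_RGB2BGR))
E
python3 - <<'E'
from h import *
import pickle
for n in ("top","scene"):
    c=cam(n); save(c,n+"0.png"); pickle.dump(c,open(n+".pkl","wb")); print(n,c["o"].round(3),c["Rcw"][:,2].round(2))
print(bot.observe()["ee_rot"],bot.observe()["time"])
E
```

```text
top [0.292 0.014 1.131] [ 0.18  0.   -0.98]
scene [0.988 0.448 0.998] [-0.42 -0.38 -0.82]
[-3.14041607e+00 -1.99799374e-04  2.74081534e+00] 0.1
```

View pics/top0.png

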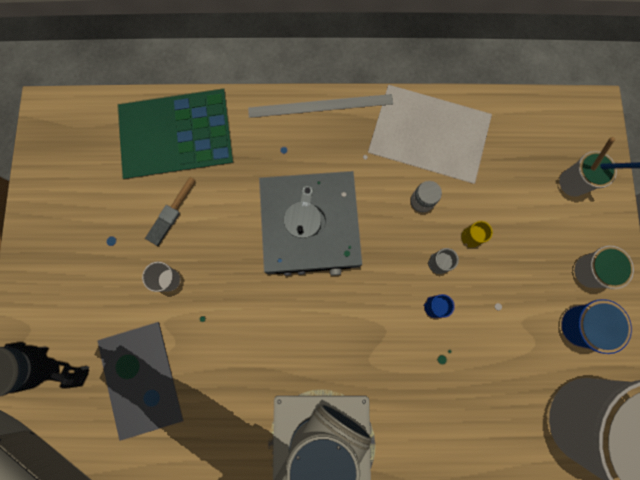

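View pics/scene0.png

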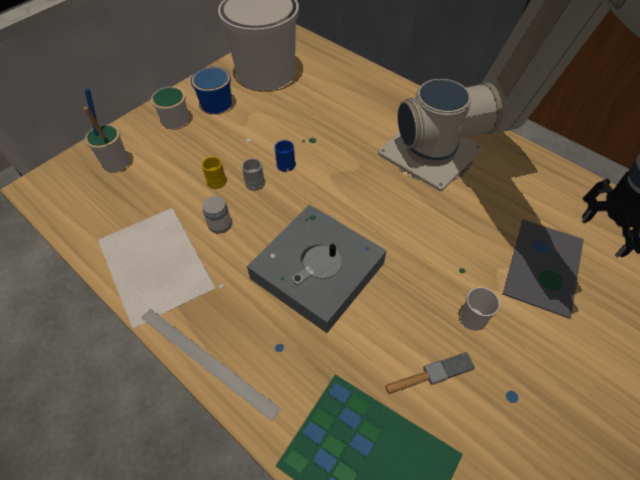

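The top view shows the mixer at (310,222) with the cover centred, the knob near (300,230) and the pin near (307,190). The aluminium carrier is at (444,262), between the yellow and blue look-alikes, and the tin is at (427,195). The scene view agrees: knob (332,250), carrier (253,175).

Run:
```python
from h import *
import pickle
t=pickle.load(open("top.pkl","rb")); s=pickle.load(open("scene.pkl","rb"))
for n,c,bx in (("top",t,dict(car=(425,245,465,280),tin=(405,175,445,215),knob=(285,215,320,245))),("scene",s,dict(car=(235,155,270,195),tin=(198,190,236,236),knob=(318,238,345,262)))):
    P=cloud(c)
    for k,(a,b,d,e) in bx.items():
        Q=P[b:e,a:d].reshape(-1,3); 
        lo={'car':.068,'tin':.078,'knob':.09}[k]
        T=Q[(Q[:,2]>lo)&(Q[:,2]<.12)]
        if len(T): 
            m,r=cv2.minEnclosingCircle(T[:,:2].astype(np.float32)); print(n,k,len(T),np.round(m,4),round(r,4),T[:,2].max().round(4))
    # deck
    D=P[(abs(P[...,2]-.06)<.003)&(P[...,0]>.3)&(P[...,0]<.75)&(abs(P[...,1])<.2)]
    print("deck",len(D),cv2.minAreaRect(D[:,:2].astype(np.float32)), np.median(D[:,2]))
# pin head by pixel
print("pin",onplane(t,[307,190],.0695),onplane(s,[298,279],.0695))
g=cv2.cvtColor(t["pixels"],cv2.COLOR_RGB2GRAY); 
print("knobtop",onplane(t,[300,230],.1015),onplane(s,[332,246],.1015))
big=np.hstack([cv2.resize(c["pixels"][y:y+100,x:x+100],None,fx=4,fy=4) for c,x,y in ((t,260,170),(s,265,205))])
cv2.imwrite("pics/crop.png",big[...,::-1])
```

```text
top car 149 [ 0.4409 -0.3035] 0.0286 0.0803
top tin 436 [ 0.6067 -0.2668] 0.0312 0.0914
top knob 37 [0.5118 0.0528] 0.0078 0.1061
deck 6825 ((0.5415428876876831, 0.029406048357486725), (0.24133877456188202, 0.24045342206954956), 4.217928886413574) 0.060113034836792645
scene car 134 [ 0.4423 -0.3031] 0.0303 0.0794
scene tin 355 [ 0.6088 -0.2662] 0.0314 0.0908
scene knob 47 [0.515  0.0514] 0.0091 0.1055
deck 6462 ((0.5416832566261292, 0.028151854872703552), (0.24366377294063568, 0.2425570785999298), 4.394033908843994) 0.06057576197161252
pin [[0.61524619 0.03431903 0.0695    ]] [[0.61874252 0.0398775  0.0695    ]]
knobtop [[0.50676314 0.05013085 0.1015    ]] [[0.51382452 0.05201482 0.1015    ]]
```

View pics/crop.png

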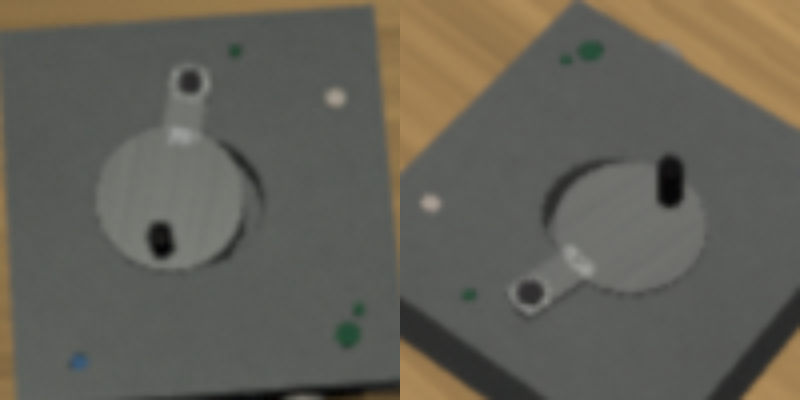

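Two views agree: seat ≈ (0.5416, 0.0288), pin (0.616, 0.034) 75 mm away, knob (0.513, 0.052) 105 mm from the pin, which puts the cover at about 0.24 rad. The carrier is at (0.4415, −0.303). I'll push the knob with a shut gripper along the arc.

{"api": "drive_tool", "payload": {"deltas": [0.025,-0.033,-0.01,0,0.05,-0.066,-0.02,0,0.07,-0.1,-0.03,0,0.09,-0.135,-0.04,0,0.11,-0.17,-0.05,0,0.13,-0.205,-0.05,0,0.15,-0.24,-0.05,0,0.17,-0.275,-0.05,0,0.19,-0.31,-0.05,0,0.21,-0.345,-0.05,0], "grip": 1}}

```text
time: 0.93
tool_pos: [0.4249, 0.1595, 0.2032]
ee_rot: [-3.142, -0.0, 2.741]
force: [2.4, 0.4, 0.2]
gripper_width: -0.0004
finger_force: 0.0
```

{"api": "drive_tool", "payload": {"deltas": [0.02,-0.035,0,0,0.04,-0.07,0,0,0.06,-0.1,0,0,0.075,-0.13,0,0,0.089,-0.15,0,0,0.089,-0.15,0,0,0.089,-0.15,0,0]}}

```text
time: 1.52
tool_pos: [0.5138, 0.0104, 0.2026]
ee_rot: [-3.141, -0.001, 2.738]
force: [-0.0, 0.5, 0.2]
gripper_width: -0.0002
finger_force: 0.0
```

{"api": "drive_tool", "payload": {"deltas": [0,0,-0.04,0,0,0,-0.075,0,0,0,-0.1,0,0,0,-0.102,0,0,0,-0.102,0]}}

```text
time: 1.93
tool_pos: [0.5124, 0.0124, 0.1007]
ee_rot: [-3.141, -0.003, 2.742]
force: [-0.3, -0.2, 0.5]
gripper_width: -0.0001
finger_force: 0.0
```

{"api": "drive_tool", "payload": {"deltas": [-0.002,0.013,0,0,-0.003,0.025,0,0,-0.002,0.038,0,0,0.001,0.048,0,0,0.004,0.058,0,0,0.007,0.068,0,0,0.012,0.077,0,0,0.017,0.086,0,0,0.024,0.094,0,0,0.024,0.094,0,0]}}

```text
time: 2.77
tool_pos: [0.5389, 0.1069, 0.1011]
ee_rot: [3.141, 0.0, 2.742]
force: [-0.2, 0.2, 0.1]
gripper_width: 0.0001
finger_force: 0.0
```

{"api": "drive_tool", "payload": {"deltas": [0.007,0.006,0,0,0.015,0.012,0,0,0.024,0.018,0,0,0.034,0.023,0,0,0.043,0.027,0,0,0.053,0.03,0,0,0.06,0.031,0,0,0.06,0.031,0,0,0.04,0.02,0.04,0,0.0,0.0,0.08,0]}}

```text
time: 3.6
tool_pos: [0.5528, 0.113, 0.1652]
ee_rot: [-3.141, -0.002, 2.741]
force: [0.4, 0.7, 1.2]
gripper_width: 0.0
finger_force: 0.0
```

{"api": "drive_tool", "payload": {"deltas": [-0.02,-0.02,0.03,0,-0.04,-0.05,0.06,0,-0.06,-0.085,0.06,0,-0.07,-0.085,0.06,0,-0.07,-0.085,0.06,0], "grip": -1}}

```text
time: 4.02
tool_pos: [0.4804, 0.0264, 0.227]
ee_rot: [3.141, 0.001, 2.738]
force: [0.6, 0.1, -0.7]
gripper_width: 0.0608
finger_force: 0.0
```

Run:
```python
from h import *
import pickle
c=cam("wrist"); pickle.dump(c,open("w1.pkl","wb")); s=cam("scene");t=cam("top"); pickle.dump((s,t),open("st1.pkl","wb"))
print(bot.observe()["tool_pos"],c["o"],c["Rcw"][:,2])
im=np.hstack([cv2.resize(c["pixels"],(480,360)),cv2.resize(t["pixels"][150:290,250:375],(320,360))])
cv2.imwrite("pics/w1.png",im[...,::-1])
```

```text
[0.48262087 0.02809619 0.22582871] [0.40357678 0.06098527 0.34727815] [ 0.29961293 -0.12667299 -0.94561411]
```

View pics/w1.png

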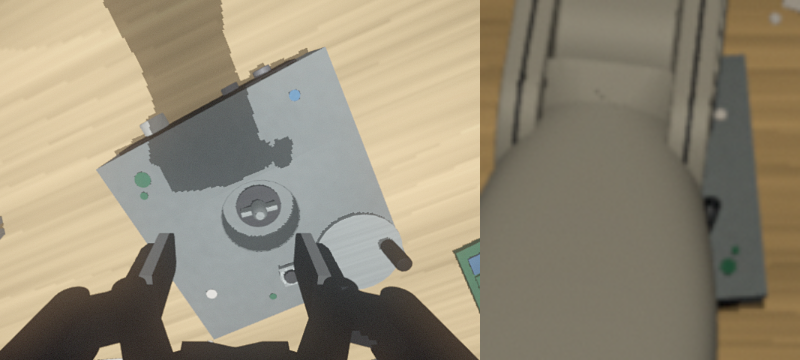

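The cover is clear of the well (knob at (395,252), plate off the hole). The spindle with its bright cross key shows at (261,210) in the wrist half. Next I'll measure the key's direction and the axis.

Run:
```python
from h import *
import pickle
c=pickle.load(open("w1.pkl","rb"))
p=c["pixels"]; g=cv2.cvtColor(p,cv2.COLOR_RGB2GRAY)
P=cloud(c); x0,y0,x1,y1=285,235,410,345
print("R",c["Rcw"].round(2))
m=np.hypot(P[...,0]-.5416,P[...,1]-.0288)<.034
for lo,hi,n in ((.04,.048,"key"),(.0535,.062,"tip"),(.026,.037,"floor")):
    k=m&(P[...,2]>lo)&(P[...,2]<hi); Q=P[k]
    print(n,len(Q), Q.mean(0).round(4) if len(Q) else "")
    if len(Q)>5:
        r=cv2.minAreaRect(Q[:,:2].astype(np.float32)); print(r)
        u,s,v=np.linalg.svd(Q[:,:2]-Q[:,:2].mean(0),full_matrices=False); print("axis deg",np.degrees(np.arctan2(v[0,1],v[0,0])),s)
D=P[(abs(P[...,2]-.06)<.0025)&(np.hypot(P[...,0]-.5416,P[...,1]-.0288)<.16)]
print("deck z",np.median(D[:,2]))
# well rim: deck-level inner hole
im=cv2.resize(p[y0:y1,x0:x1],None,fx=5,fy=5,interpolation=cv2.INTER_CUBIC); cv2.imwrite("pics/key.png",im[...,::-1])
```

```text
R [[ 0.39  0.87  0.3 ]
 [ 0.92 -0.37 -0.13]
 [ 0.    0.33 -0.95]]
key 332 [0.5392 0.0315 0.044 ]
((0.5385030508041382, 0.03118559718132019), (0.03986451029777527, 0.011742442846298218), 80.54228210449219)
axis deg -99.17975913310542 [0.22767513 0.0541517 ]
tip 157 [0.5405 0.0308 0.0553]
((0.5403423309326172, 0.03087509796023369), (0.011792775243520737, 0.011710048653185368), 64.42066192626953)
axis deg -97.68649785937004 [0.03704579 0.035521  ]
floor 3793 [0.5407 0.0291 0.0313]
((0.5432873368263245, 0.028293058276176453), (0.06739771366119385, 0.06404323130846024), 68.48026275634766)
axis deg -88.65123682884473 [1.11658444 1.06540556]
deck z 0.05978279731320285
```

View pics/key.png

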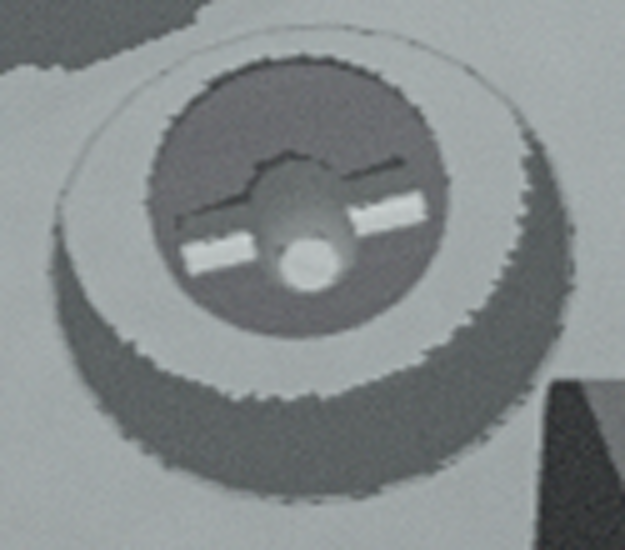

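The key lies between about (187,257) and (424,207) in the crop, with the tip at (309,265).

Run:
```python
from h import *
import pickle
c=pickle.load(open("w1.pkl","rb"))
f=lambda a:np.array(a)/5.+[285-.4,235-.4]
k=onplane(c,f([(187,257),(424,207)]),.045); d=k[1]-k[0]
print(k.round(4),k.mean(0).round(4),np.hypot(*d[:2]),np.degrees(np.arctan2(d[1],d[0])))
d2=onplane(c,f([(180,243),(420,192)]),.045);print(d2, np.degrees(np.arctan2(*(d2[1]-d2[0])[1::-1])))
print("tip",onplane(c,f([(309,265)]),.056))
```

```text
[[0.5378 0.0121 0.045 ]
 [0.5446 0.0503 0.045 ]] [0.5412 0.0312 0.045 ] 0.03881526627523236 79.91003266791334
[[0.53506622 0.01200418 0.045     ]
 [0.54189789 0.05062764 0.045     ]] 79.9693412494256
tip [[0.54163405 0.03078025 0.056     ]]
```

{"api": "drive_tool", "payload": {"deltas": [0,-0.03,0.02,0,-0.01,-0.07,0.03,0,-0.02,-0.11,0.03,0,-0.03,-0.15,0.03,0,-0.04,-0.19,0.03,0,-0.06,-0.22,0.03,0,-0.08,-0.25,0.03,0,-0.09,-0.28,0.03,0,-0.09,-0.28,0.03,0]}}

```text
time: 4.92
tool_pos: [0.3918, -0.2562, 0.255]
ee_rot: [-3.141, -0.001, 2.738]
force: [0.3, 0.6, -0.8]
gripper_width: 0.0855
finger_force: 0.0
```

Run:
```python
from h import *
import pickle
c=cam("wrist"); pickle.dump(c,open("w2.pkl","wb"))
X=np.array([.4415,-.303,.0375]); q=c["Rcw"].T@(X-c["o"]); K=np.array(c["mtx"]); u=(K@(q/q[2]))[:2]; print(u,c["o"],K[0,0])
P=cloud(c)
m=(np.hypot(P[...,0]-.4415,P[...,1]+.303)<.05)&(P[...,2]>.07)&(P[...,2]<.082)
print(len(P[m]),P[m][:,2].mean()); r=cv2.minEnclosingCircle(P[m][:,:2].astype(np.float32)); print(r)
x,y=[int(v) for v in u]; x=min(max(x,80),560); y=min(max(y,60),420)
s=pickle.load(open("scene.pkl","rb"))["pixels"][150:200,235:275]
a=cv2.resize(c["pixels"][y-60:y+60,x-60:x+60],(480,480),interpolation=cv2.INTER_CUBIC); b=cv2.resize(s,(320,480),interpolation=cv2.INTER_CUBIC)
print(x-60,y-60); cv2.imwrite("pics/car.png",np.hstack([a,b])[...,::-1])
```

```text
[284.46262286 275.24750966] [ 0.31525673 -0.22155962  0.37549228] 412.4493837465163
1135 0.07395441148075636
((0.4412814676761627, -0.301656037569046), 0.028466733172535896)
224 215
```

View pics/car.png

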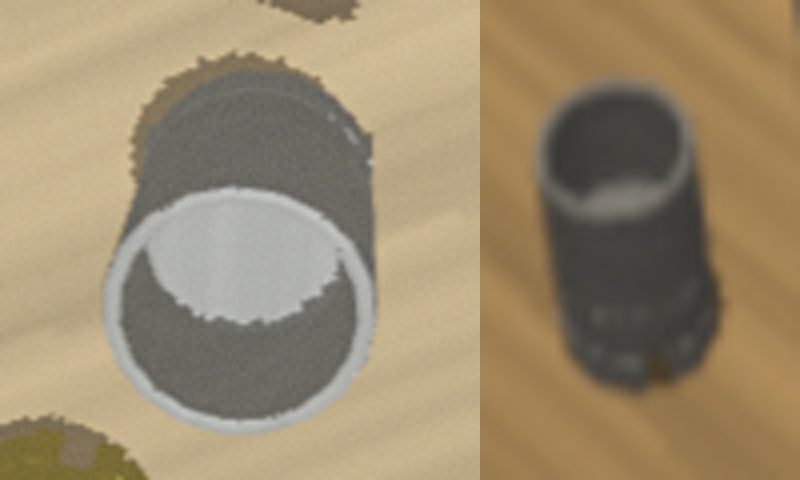

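The carrier's slot mouth appears in the scene crop at (658,368), i.e. scene pixel ≈ (257.3,188.3). I'll turn that into a direction, cross-checking that it lies on the 28 mm radius.

Run:
```python
from h import *
import pickle
s=pickle.load(open("scene.pkl","rb")); A=np.array([.4413,-.3022])
for px in ((658,368),(660,375),(655,360)):
  f=[(px[0]-480)/8+235-.44,px[1]/9.6+150-.45]
  for z in (.003,.007,.011):
    q=onplane(s,[f],z)[0]; d=q[:2]-A; print(px,z,q.round(4),"r",np.hypot(*d).round(4),"deg",np.degrees(np.arctan2(d[1],d[0])).round(1))
p=s["pixels"][182:193,248:266].astype(int); print((p[...,0]-p[...,2]))
print(p.sum(2))
```

```text
(658, 368) 0.003 [ 0.4522 -0.2834  0.003 ] r 0.0217 deg 59.8
(658, 368) 0.007 [ 0.4544 -0.2805  0.007 ] r 0.0253 deg 58.9
(658, 368) 0.011 [ 0.4565 -0.2776  0.011 ] r 0.029 deg 58.3
(660, 375) 0.003 [ 0.4536 -0.2809  0.003 ] r 0.0246 deg 59.9
(660, 375) 0.007 [ 0.4558 -0.278   0.007 ] r 0.0282 deg 59.1
(660, 375) 0.011 [ 0.4579 -0.275   0.011 ] r 0.0318 deg 58.5
(655, 360) 0.003 [ 0.4507 -0.2865  0.003 ] r 0.0183 deg 58.9
(655, 360) 0.007 [ 0.4529 -0.2836  0.007 ] r 0.0219 deg 58.1
(655, 360) 0.011 [ 0.455  -0.2806  0.011 ] r 0.0256 deg 57.5
[[ 7  8  8  7  7  5  7  7  7  7  7  6  6  6  6  7 23 62]
 [ 7  9  7  7  7  7  7  6  7  6  6  6  6  6  6  8 27 70]
 [ 6  6  7  7  6  6  6  7  6  6  7  7  5  6  6  8 36 74]
 [ 6  6  6  6  6  6  6  5  6  7  6  6  9  8  6 19 60 80]
 [ 7  7  7  6  7  6  7  8 11 10  9  7  8  6 12 44 71 81]
 [ 9  7  6  7  9  9  9 13 24 26 18 10  7  9 26 63 78 82]
 [23 10  7  7  6  7  9 12 27 34 25 14 16 32 53 72 79 80]
 [54 31 15 12 10  9  8 11 30 38 36 34 51 61 69 73 76 78]
 [73 64 54 45 37 32 23 31 52 59 60 61 69 72 74 74 74 76]
 [78 77 74 73 67 62 59 60 66 69 69 70 7
[... 201 characters left out ...]
179 175 197 201 217 347]
 [198 199 201 201 204 202 202 197 193 192 182 184 186 186 193 192 236 357]
 [208 205 199 192 196 199 198 194 188 186 187 193 230 223 193 209 314 381]
 [222 240 213 199 201 205 201 193 182 184 203 207 226 211 201 273 365 395]
 [219 225 211 218 240 254 252 210 181 182 196 201 204 198 220 324 376 389]
 [237 208 205 215 223 234 235 205 178 176 183 199 216 245 296 353 374 382]
 [316 252 222 213 201 206 199 200 194 192 197 242 293 324 343 356 366 378]
 [365 341 307 289 262 246 223 244 275 285 289 306 337 351 354 354 357 363]
 [373 374 369 358 340 323 304 309 330 334 333 335 340 347 351 354 356 355]
 [369 373 377 382 381 368 351 343 344 341 339 337 335 338 344 350 355 357]]
```

Slot direction ≈ 59° (r ≈ 28 mm, as it should be) and key ≈ 80°, so I'll turn the carrier about +21°. Now I grasp it near the top.

{"api": "drive_tool", "payload": {"deltas": [0.025,-0.023,-0.02,0,0.0495,-0.046,-0.05,0,0.0495,-0.046,-0.085,0,0.0495,-0.046,-0.12,0,0.0495,-0.046,-0.12,0,0.0495,-0.046,-0.12,0], "grip": -1}}

```text
time: 5.47
tool_pos: [0.4421, -0.2965, 0.1347]
ee_rot: [3.14, -0.004, 2.743]
force: [0.1, -0.2, 0.6]
gripper_width: 0.0854
finger_force: 0.0
```

Run:
```python
from h import *
s=bot.observe(); print(s["tool_pos"],s["joint_positions"])
```

```text
[ 0.44205538 -0.29650725  0.13473927] [-7.48669216e-01  2.94399088e-01 -2.40621581e-01  1.04028642e+00
  2.62360176e-04 -3.49630304e-01]
```

{"api": "drive_tool", "payload": {"deltas": [-0.0005,-0.0055,-0.025,0,-0.0005,-0.0055,-0.05,0,-0.0005,-0.0055,-0.072,0,-0.0005,-0.0055,-0.072,0,-0.0005,-0.0055,-0.072,0]}}

```text
time: 5.88
tool_pos: [0.4422, -0.3036, 0.0657]
ee_rot: [-3.141, 0.001, 2.742]
force: [0.1, -0.3, 0.1]
gripper_width: 0.0857
finger_force: 0.0
```

{"api": "drive_tool", "payload": {"deltas": [0,0,0,0,0,0,0,0,0,0,0,0,0,0,0,0,0,0,0,0,0,0,0,0,0,0,0,0,0,0,0,0], "grip": 1}}

```text
time: 6.55
tool_pos: [0.4423, -0.3042, 0.0662]
ee_rot: [-3.141, 0.004, 2.741]
force: [0.0, 3.6, 11.6]
gripper_width: 0.0539
finger_force: 61.7
```

{"api": "drive_tool", "payload": {"deltas": [0,0,0.03,0,0,0,0.07,0,0,0.02,0.11,3,0.005,0.05,0.134,6,0.015,0.085,0.134,9,0.025,0.12,0.134,12,0.035,0.155,0.134,15,0.045,0.19,0.134,18,0.055,0.225,0.134,21,0.065,0.26,0.134,21]}}

```text
time: 7.38
tool_pos: [0.5063, -0.0419, 0.199]
ee_rot: [-3.141, 0.001, 3.11]
force: [1.6, -0.4, -2.8]
gripper_width: 0.0537
finger_force: 65.4
```

{"api": "drive_tool", "payload": {"deltas": [0.015,0.03,0,0,0.025,0.055,0,0,0.034,0.074,0,0,0.034,0.074,0,0,0.034,0.074,0,0,0.034,0.074,0,0]}}

```text
time: 7.88
tool_pos: [0.54, 0.0302, 0.1983]
ee_rot: [-3.141, 0.0, 3.108]
force: [-0.1, -0.4, -1.9]
gripper_width: 0.0536
finger_force: 65.3
```

```bash
cat > chk.py <<'E'
from h import *
c=cam("wrist"); s=bot.observe(); T=np.array(s["tool_pos"]); print(s["time"],T,np.degrees(s["ee_rot"][2]),s["joint_positions"][5],s["gripper_width"])
save(c,"w3.png")
P=cloud(c); m=np.hypot(P[...,0]-T[0],P[...,1]-T[1])<.034
Z=P[m][:,2]; h,e=np.histogram(Z,bins=np.arange(T[2]-.06,T[2]+.03,.002)); print([(round(a,3),int(b)) for a,b in zip(e,h) if b>60])
E
python3 chk.py
```

```text
7.9333 [0.53996515 0.02970547 0.19825195] 178.0063273439295 -0.06532415195242816 0.05390264345273837
[(np.float64(0.138), 142), (np.float64(0.14), 136), (np.float64(0.142), 146), (np.float64(0.144), 307), (np.float64(0.146), 99), (np.float64(0.148), 147), (np.float64(0.15), 158), (np.float64(0.152), 140), (np.float64(0.154), 155), (np.float64(0.156), 195), (np.float64(0.158), 144), (np.float64(0.16), 241), (np.float64(0.162), 206), (np.float64(0.164), 839), (np.float64(0.166), 4114), (np.float64(0.168), 561), (np.float64(0.17), 558), (np.float64(0.172), 611), (np.float64(0.174), 648), (np.float64(0.176), 615), (np.float64(0.178), 670), (np.float64(0.18), 695), (np.float64(0.182), 776), (np.float64(0.184), 815), (np.float64(0.186), 898), (np.float64(0.188), 926), (np.float64(0.19), 947), (np.float64(0.192), 1009), (np.float64(0.194), 1030), (np.float64(0.196), 1034), (np.float64(0.198), 1140), (np.float64(0.2), 1129), (np.float64(0.202), 1251), (np.float64(0.204), 2333), (np.float64(0.206), 4051), (np.float64(0.208), 326), (np.float64(0.21), 305), (np.float64(0.212), 321), (np.float64(0.214), 354), (np.float64(0.216), 956), (np.float64(0.218), 190), (np.float64(0.22), 113), (np.float64(0.222), 89), (np.float64(0.224), 146)]
```

View pics/w3.png

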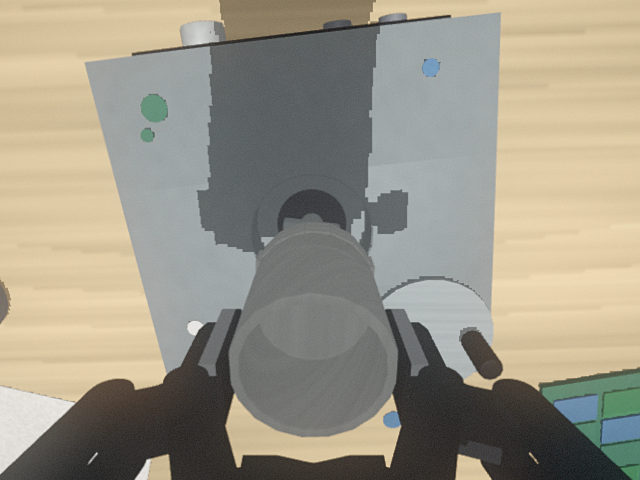

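The carrier is held upright (rim centre ≈ (315,365)) over the well, cover fully aside. Next I check the carrier's axis relative to the TCP.

Run:
```python
from h import *
c=cam("wrist"); T=np.array(bot.observe()["tool_pos"]); P=cloud(c)
fl=P[(np.hypot(P[...,0]-T[0],P[...,1]-T[1])<.02)&(abs(P[...,2]-(T[2]-.031))<.002)]
print("T",T,"cupfloor",len(fl),fl.mean(0))
m=(np.hypot(P[...,0]-T[0],P[...,1]-T[1])<.034)&(P[...,2]>T[2]+.004)&(P[...,2]<T[2]+.011)&(abs(P[...,1]-T[1])<.0265)
Q=P[m]; r=cv2.minEnclosingCircle(Q[:,:2].astype(np.float32)); print("rim",len(Q),r, Q[:,:2].min(0),Q[:,:2].max(0))
```

```text
T [0.53998847 0.02951275 0.19823779] cupfloor 3498 [0.54705409 0.02982949 0.16680264]
rim 6940 ((0.5393149852752686, 0.02998872473835945), 0.029468948021531105) [0.5105301  0.00302877] [0.56731689 0.0560108 ]
```

{"api": "drive_tool", "payload": {"deltas": [0.0025,0.0005,-0.03,0,0.0025,0.0005,-0.055,0,0.0025,0.0005,-0.068,0,0.0025,0.0005,-0.072,0,0.0025,0.0005,-0.076,0,0.0025,0.0005,-0.08,0,0.0025,0.0005,-0.084,0,0.0025,0.0005,-0.084,0]}}

```text
time: 8.65
tool_pos: [0.5429, 0.0306, 0.1139]
ee_rot: [-3.142, 0.0, 3.107]
force: [-0.1, -0.3, -2.8]
gripper_width: 0.0541
finger_force: 65.3
```

{"api": "drive_tool", "payload": {"deltas": [0,0,-0.002,0,0,0,-0.003,0,0,0,-0.004,0,0,0,-0.005,0,0,0,-0.005,0,0,0,-0.005,0]}}

```text
time: 9.15
tool_pos: [0.5428, 0.0308, 0.1089]
ee_rot: [-3.142, 0.0, 3.107]
force: [-0.3, 0.6, -2.5]
gripper_width: 0.0536
finger_force: 65.4
```

{"api": "drive_tool", "payload": {"deltas": [0,0,-0.002,0,0,0,-0.004,0,0,0,-0.006,0,0,0,-0.006,0]}}

```text
time: 9.48
tool_pos: [0.5427, 0.0308, 0.1024]
ee_rot: [3.142, -0.0, 3.107]
force: [1.1, 0.2, -2.8]
gripper_width: 0.0543
finger_force: 65.4
```

The underside is at ≈ 36.5 mm without contact force, so the slot is over the key. I continue to the seat.

{"api": "drive_tool", "payload": {"deltas": [0,0,-0.001,0,0,0,-0.002,0,0,0,-0.003,0,0,0,-0.003,0]}}

```text
time: 9.82
tool_pos: [0.5427, 0.0308, 0.0997]
ee_rot: [-3.142, -0.0, 3.107]
force: [-0.1, -0.7, -4.1]
gripper_width: 0.0541
finger_force: 65.4
```

{"api": "drive_tool", "payload": {"deltas": [0,0,-0.001,0,0,0,-0.001,0]}}

```text
time: 9.98
tool_pos: [0.5428, 0.0308, 0.0993]
ee_rot: [-3.142, 0.001, 3.107]
force: [-1.1, -0.2, 2.9]
gripper_width: 0.0539
finger_force: 65.9
```

{"api": "drive_tool", "payload": {"deltas": [0,0,0,0,0,0,0,0,0,0,0,0,0,0,0,0,0,0,0,0,0,0,0,0,0,0,0,0,0,0,0,0], "grip": -1}}

```text
time: 10.65
tool_pos: [0.5428, 0.0308, 0.0989]
ee_rot: [-3.142, 0.0, 3.107]
force: [0.7, -0.2, 0.3]
gripper_width: 0.0852
finger_force: 0.0
```

{"api": "drive_tool", "payload": {"deltas": [0,0,0.02,0,0,0,0.05,0,0,0,0.09,0,0,0,0.12,0,0,0,0.12,0,0,0,0.12,0]}}

```text
time: 11.15
tool_pos: [0.5436, 0.0307, 0.2207]
ee_rot: [-3.141, 0.004, 3.107]
force: [-0.5, 0.5, -0.4]
gripper_width: 0.0852
finger_force: 0.0
```

Run:
```python
from h import *
c=cam("wrist"); s=bot.observe(); print(s["tool_pos"],s["force"],s["gripper_width"])
P=cloud(c); A=np.array([.5415,.03]); r=np.hypot(P[...,0]-A[0],P[...,1]-A[1])
Q=P[(r<.034)&(P[...,2]>.1)&(P[...,2]<.13)]
h,e=np.histogram(Q[:,2],bins=np.arange(.1,.13,.001)); print(h)
m=Q[Q[:,2]>.103]; print(m[:,:2].min(0),m[:,:2].max(0),cv2.minEnclosingCircle(m[:,:2].astype(np.float32)))
rim=Q[(Q[:,2]>.1055)&(Q[:,2]<.111)]; f=np.linalg.lstsq(np.c_[rim[:,:2]-A,np.ones(len(rim))],rim[:,2],rcond=None)[0]; print("tilt,z",f)
K=P[(P[...,2]>.09)&(P[...,2]<.108)&(r>.09)&(r<.19)&(P[...,1]>.08)]; print("knob",len(K),K.mean(0) if len(K) else "")
save(c,"w4.png")
```

```text
[0.54283987 0.03079895 0.21916352] [ 0.20275351 -0.17357545 -0.1951956 ] 0.08519060087729971
[ 82  76  89  94  90 109 343 878 434  39   0   0   0   0   0   0   0   0
   0   0   0   0   0   0   0   0   0   0   0]
[0.51340808 0.00543747] [0.56916774 0.06056672] ((0.541485071182251, 0.03311793878674507), 0.02817707136273384)
tilt,z [-0.0013149   0.00223883  0.1075163 ]
knob 280 [0.61543708 0.14153281 0.09762648]
```

View pics/w4.png

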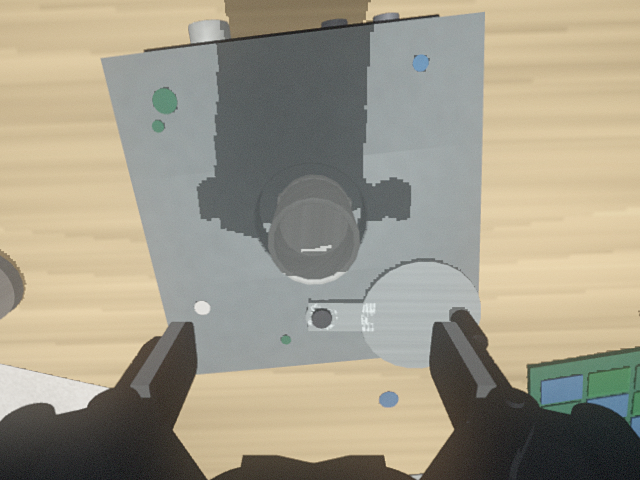

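The carrier stands upright on the spindle at (315,240). Its rim is at 107.5 mm (108 expected when home), with tilt about 0.003 rad. The cover is open at about 1.65 rad, with the knob at (0.615, 0.142), and the gripper is clear.

```bash
python3 -c "
from bench import bot
print(bot.job_done())"
```

```text
the job is handed in; nothing more can be done
None
```

I handed the job in at about 11 s: the cup carrier sits fully home and released on the spindle, the cover is open at about 1.65 rad, and I kept clear of the tin, cup and brush; no verdict came back.

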